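# Make up the red and the blue specimen kits from the microscope stock

## Robot

A 6-joint arm with a two-finger parallel gripper is mounted at the origin on a cart in front of the work surface, level with it; the furniture and walls round the work are solid. World frame = base frame: x ahead of the robot, y to its left, z up, the work surface at z = 0. Lengths are in m, angles in rad, forces in N, time in s.
With the tool pointing down it reaches from about 0.35 to 1 m from the base axis. Payload 7.1 kg.
Tool frame: the origin (TCP) lies between the finger pads; the fingertips stand 22 mm ahead of it and the grasp point (between the pads) lies 3 mm ahead of it; z points along the fingers, y is the line along which they close (so a half turn about z gives the same grasp; the last joint's range is limited). The gripper opens to 85 mm and grips with 20 to 120 N. Pads are 22 mm wide; open, the fingers measure 114 mm over their backs; the gripper's body (76 mm by 85 mm) begins 54 mm behind the grasp point. The pads swing forward as they close: fully open they stand 13 mm farther back than shut.
Start: joints at [1.152, 0.423, 1.63, -0, 1.089, -0.019], TCP at [0.243, 0.576, 0.253] pointing down, gripper open.
Joint ranges: [-3, 3], [-0.9, 2.11], [0.09, 2.58], [-1.31, 4.45], [0.11, 2.69], [-2.54, 2.54]. Speed limits (rad/s): [2.39, 2.39, 3.01, 3.14, 3.14, 3.14].

## Interface

Orientations are given as a rotation vector (axis times angle).
In Python, from rig import manip gives the robot as it stands. The module is installed in compiled form; this text tells all that it offers. Calls block until the motion is done:
- manip.move_to(position, orientation): joint-space move of the TCP to a pose.
- manip.servo_line(position, orientation=None, rate=0.15): straight line of the TCP; orientation=None keeps the orientation; rate is the mean speed in m/s.
- manip.set_joints(angles): joint-space move.
- manip.command_gripper(opening, f_grip=None): finger opening in m; f_grip is the grip in N (None keeps the last); returns when the fingers have stopped.
- manip.hold(seconds).
- manip.solve_ik(position, orientation): joint angles nearest the present ones, or None.
- manip.camera(name): name is "side" or "top" or "wrist"; returns a dict with "image" (400x640x3 uint8, red, green, blue), "fx", "fy", "cx", "cy" (pixels), "cam_to_world" (4x4, takes a point from camera to world coordinates); the wrist camera has in their place "mount" (4x4, takes a point from camera to tool coordinates, whose origin is the TCP and whose axes are the flange's). Camera axes: x right, y down, z forward; pixel columns grow to the right and rows downward; lengths in m; the calibration is good to about 2 mm. A picture is of the moment at which its call begins: read the wrist's pose just before it. There is no depth.
A pose or a line that the arm cannot do raises manip.IKError and nothing moves.
- manip.sign_off(): hands the job in; it is judged then, once.
Readings, each from a call of its own:
- manip.get_time(): time.
- manip.get_joint_positions(): joint angles.
- manip.get_joint_vel(): joint speeds.
- manip.get_tau(): joint torques, N m.
- manip.get_position(): TCP position.
- manip.get_ee_rot(): TCP orientation.
- manip.get_contact_force(): force on the tool from outside, world axes, zero at the start.
- manip.get_torque(): the same for the moment, N m.
- manip.get_width(): finger opening in m.
- manip.get_grip_force(): force on a finger pad.
Only numpy, scipy, OpenCV 4.12 (cv2) and the standard library are available. Lean on these libraries where they do the work, as an engineer would, in place of code of your own. Each camera call takes 0.05 s, during which the arm holds its last target. There are 200 camera calls.

## Task

Make up the two specimen kits from the stock standing on the mat between the trays. The red tray gets the red-capped vial, the dark green resin puck and the black loupe; the blue tray gets the blue-capped vial and the petri dish. Stand each one upright, right down in the pocket cut for it (the vial well is in the raised end of each tray), keep the vials and the dish upright on the way, and leave the black-capped vial where it stands.

Things in the scene. Friction and masses are not known exactly. Their poses are not given: they have to be found in the camera images.
- tray_red: Red kit tray, 197 (x) x 100 mm with end lugs, fixed; grey foam, red pocket floors. Origin: centre at bench level, z up. End towards -x, to x = -36, is raised: foam 20, rim 22 mm above the bench; the rest 10 and 12. Round pockets at y = 0, 3 mm chamfer, floors 3 mm above the bench: vial well 28 mm wide at x = -62 in the raised end; puck pocket 40 wide at x = -6; loupe pocket 47 wide at x = +55.
- tray_blue: Blue kit tray, 197 (x) x 100 mm with end lugs, fixed; grey foam, blue pocket floors. Origin: centre at bench level, z up. End towards -x, to x = -36, is raised: foam 20, rim 22 mm above the bench; the rest 10 and 12. Round pockets at y = 0, 3 mm chamfer, floors 3 mm above the bench: vial well 28 mm wide at x = -62 in the raised end; dish pocket 70 wide at x = +28.
- vial_red: Sample vial with a red screw cap, white label: upright cylinder 18 mm across, 47 mm tall. Origin: centre of its underside; z up. Stands loose in the stock on the mat.
- vial_blue: Sample vial with a blue screw cap, white label: upright cylinder 18 mm across, 47 mm tall. Origin: centre of its underside; z up. Stands loose in the stock on the mat.
- puck: Dark green resin puck with a small pale specimen section in its top face: cylinder 30 mm across, 18 mm tall, lying flat. Origin: centre of its underside; z up. Loose in the stock.
- loupe: Black bench loupe standing on its end, a ring-shaped eyepiece: to be gripped as a cylinder 37 mm across, 33 mm tall. Origin: centre of its underside; z up. Loose in the stock.
- dish: Clear-white lidded petri dish, flat cylinder 60 mm across, 15 mm tall, lid fixed. Origin: centre of its underside; z up. Loose in the stock.
- vial_black: Sample vial with a black screw cap, white label: upright cylinder 18 mm across, 47 mm tall. Origin: centre of its underside; z up. Stands loose in the stock on the mat; belongs to neither kit and must not be moved.

How it is judged:
At the end, for the whole second after the job is handed in: Each of the five things in its own pocket of its own tray: within 8 mm of the pocket's centre along both tray axes, underside within 3 mm of the pocket floor, upright within 0.15 rad, released and at rest; the black-capped vial upright and within 30 mm of its start (x of vial_red in the frame of tray_red between -0.07 and -0.054 m and y of vial_red in the frame of tray_red between -0.008 and 0.008 m and z of vial_red in the frame of tray_red between 0 and 0.006 m and angle between each of vial_red, puck, loupe, vial_blue, dish, vial_black's own z axis and vertical below 0.15 rad and linear speed of each of vial_red, puck, loupe, vial_blue, dish below 0.02 m/s and angular speed of each of vial_red, puck, loupe, vial_blue, dish below 0.3 rad/s and x of puck in the frame of tray_red between -0.014 and 0.002 m and y of puck in the frame of tray_red between -0.008 and 0.008 m and z of puck in the frame of tray_red between 0 and 0.006 m and x of loupe in the frame of tray_red between 0.047 and 0.063 m and y of loupe in the frame of tray_red between -0.008 and 0.008 m and z of loupe in the frame of tray_red between 0 and 0.006 m and x of vial_blue in the frame of tray_blue between -0.07 and -0.054 m and y of vial_blue in the frame of tray_blue between -0.008 and 0.008 m and z of vial_blue in the frame of tray_blue between 0 and 0.006 m and x of dish in the frame of tray_blue between 0.02 and 0.036 m and y of dish in the frame of tray_blue between -0.008 and 0.008 m and z of dish in the frame of tray_blue between 0 and 0.006 m and distance of vial_black from where it was at the start of the episode below 0.03 m); the robot touches nothing.
It fails at once if a vial or the petri dish is tipped by more than 0.8 rad (angle between any of vial_red, vial_blue, vial_black, dish's own z axis and vertical above 0.8 rad).
It fails at once if the black-capped vial is moved by more than 30 mm (distance of vial_black from where it was at the start of the episode above 0.03 m).
It also fails if it takes over 136 s, if anything falls off the work surface, if the arm or the gripper's body presses on something with over 40 N, if the wrist force passes 120 N, or if a joint passes its speed limit or range.

## Working session

There is one attempt and no reset: what is moved stays moved. The work goes in short steps, each a Python script; the robot and the scene stay as the last script left them, time stands still between calls to the robot, and variables do not carry over. Pictures are saved under pics/ and viewed, at most 14 in all, crops included, and the job is handed in when it is done.

```bash
mkdir -p pics; python3 - <<'E'
from rig import manip
import cv2,numpy as np
np.set_printoptions(precision=4,suppress=True)
for n in("top","side","wrist"):
    c=manip.camera(n); cv2.imwrite(f"pics/{n}0.png",c["image"][:,:,::-1]); np.savez(f"{n}0.npz",**c)
    print(n,c["fx"],c["fy"],c["cx"],c["cy"]); print(c.get("cam_to_world",c.get("mount")))
print(manip.get_position(),manip.get_ee_rot(),manip.get_time())
E
```

```text
top 403.47968028100144 403.47968028100144 325.5199443260383 206.72463222102303
[[ 0.029  -0.9931  0.1135  0.4082]
 [-0.9995 -0.0298 -0.0052  0.0931]
 [ 0.0086 -0.1133 -0.9935  0.9417]
 [ 0.      0.      0.      1.    ]]
side 441.49423709107424 441.49423709107424 326.81353995631736 194.10715968885134
[[-0.9867 -0.0754  0.1437  0.409 ]
 [-0.1622  0.428  -0.8891  0.8329]
 [ 0.0056 -0.9006 -0.4345  0.4279]
 [ 0.      0.      0.      1.    ]]
wrist 322.70748290951923 322.70748290951923 316.73145036034106 201.64561422659764
[[-0.001  -0.9473 -0.3204  0.082 ]
 [ 1.     -0.0012  0.0004  0.0004]
 [-0.0007 -0.3204  0.9473 -0.1205]
 [ 0.      0.      0.      1.    ]]
[0.2431 0.5753 0.2527] [-0.6238 -3.0788  0.0019] 0.15
```

View pics/top0.png

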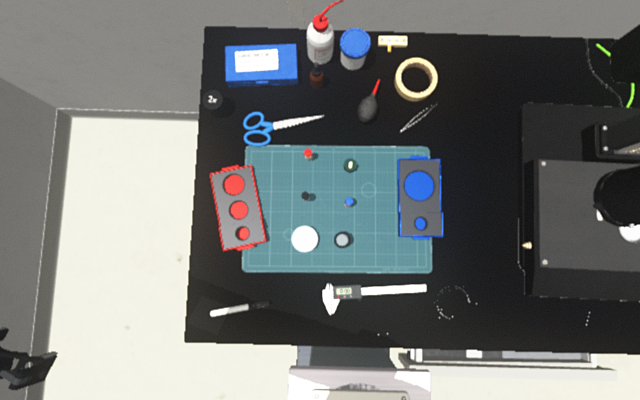

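View pics/side0.png

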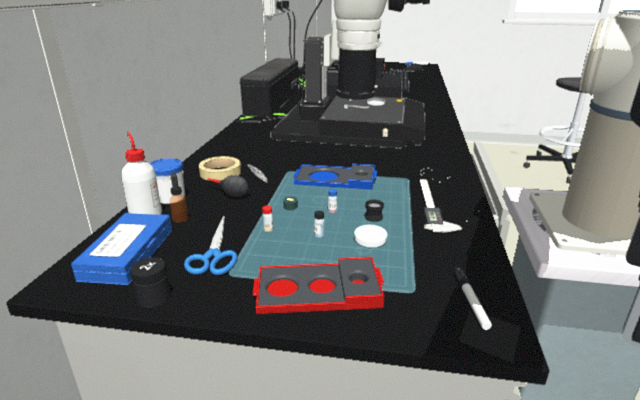

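The top view shows the red tray at about (239,208) and the blue tray at about (420,198). The stock sits between them: red vial (308,154), black vial (305,196), blue vial (349,202), puck (350,165), dish (304,238), loupe (342,240). The side view agrees with this layout: each raised end with its vial well is the end nearest the robot.

```bash
cat > h.py <<'E'
from rig import manip
import cv2,numpy as np
from scipy.spatial.transform import Rotation as R
np.set_printoptions(precision=4,suppress=True)
def shot(n,name=None):
    p,r=np.array(manip.get_position()),np.array(manip.get_ee_rot())
    c=dict(manip.camera(n))
    if n=="wrist":
        T=np.eye(4);T[:3,:3]=R.from_rotvec(r).as_matrix();T[:3,3]=p
        c["cam_to_world"]=T@c["mount"]
    if name: cv2.imwrite(f"pics/{name}.png",c["image"][:,:,::-1]); np.savez(f"{name}.npz",**c)
    return c
def pt(c,uv,z):
    T=np.array(c["cam_to_world"]);d=T[:3,:3]@[(uv[0]-c["cx"])/c["fx"],(uv[1]-c["cy"])/c["fy"],1]
    return T[:3,3]+d*(z-T[2,3])/d[2]
def px(c,p):
    T=np.array(c["cam_to_world"]);q=T[:3,:3].T@(np.array(p)-T[:3,3])
    return np.array([c["fx"]*q[0]/q[2]+c["cx"],c["fy"]*q[1]/q[2]+c["cy"]])
def masks(c):
    h=cv2.cvtColor(c["image"],cv2.COLOR_RGB2HSV);H,S,V=[h[...,i].astype(int) for i in range(3)]
    return {"red":((H<8)|(H>172))&(S>150)&(V>80),"blue":(H>105)&(H<128)&(S>150)&(V>60),
            "white":(S<50)&(V>170),"dark":(V<60),"grey":(S<60)&(V>40)&(V<140)}
def comps(m,amin=8):
    n,l,s,ce=cv2.connectedComponentsWithStats(m.astype(np.uint8))
    return [(ce[i],s[i],l==i) for i in range(1,n) if s[i][4]>=amin]
E
python3 - <<'E'
from h import *
c=dict(np.load("top0.npz"))
for k,m in masks(c).items():
    m[:140]=0;m[275:]=0;m[:,:205]=0;m[:,450:]=0
    for ce,s,_ in comps(m):
        print(k,ce,s,"z=.003",pt(c,ce,.003)[:2],"z=.047",pt(c,ce,.047)[:2],"z=.018",pt(c,ce,.018)[:2])
cv2.imwrite("pics/crop.png",cv2.resize(c["image"][140:260,205:450,::-1],None,fx=3.2,fy=3.2,interpolation=cv2.INTER_CUBIC))
E
```

```text
red [307.7826 152.3043] [304 149   8   8  46] z=.003 [0.6443 0.1341] z=.047 [0.6332 0.1322] z=.018 [0.6405 0.1335]
red [227.7314 207.6314] [209 164  53  88 350] z=.003 [0.5064 0.3165] z=.047 [0.5018 0.306 ] z=.018 [0.5049 0.3129]
red [258.5111 203.4963] [250 165  17  77 135] z=.003 [0.5183 0.2452] z=.047 [0.5132 0.238 ] z=.018 [0.5166 0.2427]
red [233.5256 184.3558] [224 175  20  20 312] z=.003 [0.5619 0.306 ] z=.047 [0.5547 0.296 ] z=.018 [0.5594 0.3026]
red [238.3289 209.7778] [230 202  17  17 225] z=.003 [0.5021 0.2915] z=.047 [0.4977 0.2822] z=.018 [0.5006 0.2883]
red [242.7755 233.1224] [238 228  11  11  98] z=.003 [0.448  0.2783] z=.047 [0.4462 0.2696] z=.018 [0.4474 0.2753]
blue [246.125 142.375] [244 140   6   5   8] z=.003 [0.6639 0.2816] z=.047 [0.6519 0.2728] z=.018 [0.6598 0.2786]
blue [260.4286 142.    ] [256 140  11   4  14] z=.003 [0.6659 0.2477] z=.047 [0.6538 0.2404] z=.018 [0.6617 0.2452]
blue [268.1 142. ] [265 140   6   5  10] z=.003 [0.6664 0.2294] z=.047 [0.6543 0.223 ] z=.018 [0.6623 0.2272]
blue [420.2314 199.242 ] [397 156  47  84 566] z=.003 [ 0.5398 -0.1339
[... 2420 characters left out ...]
303]
grey [246.2381 170.8095] [243 168   8   6  21] z=.003 [0.5951 0.2778] z=.047 [0.5864 0.2692] z=.018 [0.5921 0.2749]
grey [230.1667 180.4889] [222 171  24  25  90] z=.003 [0.5708 0.3144] z=.047 [0.5632 0.304 ] z=.018 [0.5682 0.3108]
grey [305.6296 196.1852] [302 192   8   9  54] z=.003 [0.5389 0.1356] z=.047 [0.5328 0.1336] z=.018 [0.5368 0.1349]
grey [233.5909 205.9545] [228 200  19  19  44] z=.003 [0.5108 0.303 ] z=.047 [0.506  0.2932] z=.018 [0.5091 0.2997]
grey [238.3617 231.9574] [235 226  12  15  47] z=.003 [0.4504 0.2887] z=.047 [0.4485 0.2795] z=.018 [0.4498 0.2855]
grey [342.5789 239.1579] [335 232  15  16  76] z=.003 [0.4409 0.0464] z=.047 [0.4393 0.0486] z=.018 [0.4403 0.0472]
```

View pics/crop.png

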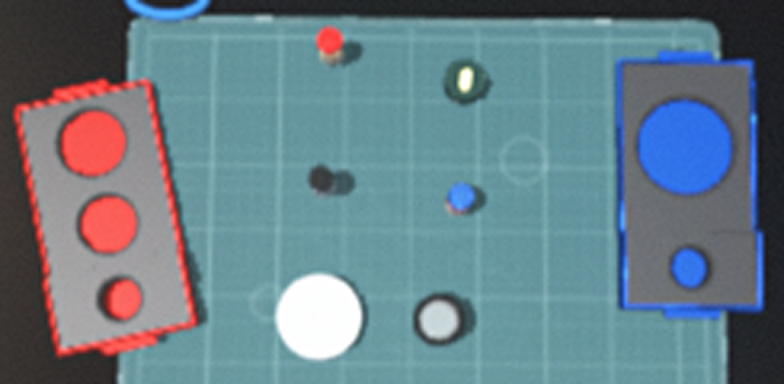

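The crop shows all items cleanly separated, about 90 mm apart. The pocket spacings I measured (117.5, 56 and 89.7 mm) match the drawing. Next I'll refine these from close by with the wrist camera.

```bash
cat >> h.py <<'E'
def ori(psi): return np.pi*np.array([-np.sin(psi/2),np.cos(psi/2),0])
E
python3 - <<'E'
from h import *
for nm,p,psi in(("wr",(.46,.285,.25),.238),("ws",(.49,.087,.30),0.),("wb",(.48,-.132,.25),.038)):
    manip.move_to(p,ori(psi)); manip.hold(.2)
    c=shot("wrist",nm); print(nm,manip.get_joint_positions(),manip.get_time())
    M=masks(c)
    for k in("red","blue","white"):
        for ce,s,_ in comps(M[k],60):
            print(k,ce,s,*[pt(c,ce,z)[:2] for z in(.003,.015,.047)])
a=np.vstack([np.hstack([cv2.imread(f"pics/{n}.png")[:,60:580] for n in q]) for q in(("wr","wb"),)])
cv2.imwrite("pics/w2.png",cv2.resize(a,(800,308),interpolation=cv2.INTER_AREA))
E
```

```text
wr [ 0.534   0.305   1.8185  0.0001  1.0181 -1.2758] 1.7583
red [312.6089 190.839 ] [ 264  126   94  156 1634] [0.489 0.288] [0.4854 0.2873] [0.476  0.2855]
red [310.4528 157.3898] [299 147  24  22 413] [0.4506 0.2763] [0.4483 0.276 ] [0.4421 0.2752]
red [310.9824 203.0075] [295 188  33  31 797] [0.5043 0.2897] [0.5003 0.2889] [0.4895 0.2869]
red [311.4168 248.8145] [293 233  38  33 938] [0.5638 0.3043] [0.5578 0.3031] [0.5418 0.2998]
red [153.4444 287.2778] [144 279  19  17 234] [0.6679 0.1146] [0.6585 0.1196] [0.6335 0.1328]
red [ 34.7579 360.5579] [ 29 353  13  18  95] [ 0.8321 -0.0421] [ 0.8173 -0.0321] [ 0.778  -0.0052]
blue [ 69.5143 181.0317] [ 58 172  24  19 315] [0.5447 0.0073] [0.5394 0.0158] [0.525  0.0383]
blue [266.1735 308.2755] [247 302  34  25  98] [0.6652 0.2654] [0.6559 0.2655] [0.6311 0.2656]
blue [261.7258 329.2097] [250 326  24   7  62] [0.7007 0.2659] [0.6902 0.2659] [0.6623 0.266 ]
blue [257.7302 346.254 ] [245 340  27  11  63] [0.731  0.2658] [0.7195 0.2658] [0.689  0.2659]
white [506.2087 133.5359] [  381     0   259   296 43105] [0.3725 0.4836] [0.3727 0.476
[... 4737 characters left out ...]
38 0.0231]
white [632.4722 229.0741] [628 211  12  42 108] [0.5439 0.2636] [0.5392 0.2507] [0.5265 0.2161]
white [542.0242 225.5403] [529 213  25  24 124] [0.5436 0.1503] [0.5388 0.1411] [0.5262 0.1163]
white [192.0969 294.0534] [172 265  43  59 712] [ 0.6597 -0.2898] [ 0.6512 -0.2847] [ 0.6285 -0.2711]
white [441.1006 294.0405] [419 265  43  59 716] [0.6468 0.0419] [0.6387 0.0361] [0.6171 0.0209]
white [515.73   295.2567] [494 284  37  24 300] [0.6448 0.1418] [0.6368 0.1328] [0.6154 0.1088]
white [ 72.5303 298.5606] [ 68 295  10   8  66] [ 0.673  -0.4505] [ 0.664  -0.4401] [ 0.6402 -0.4126]
white [316.0639 343.7026] [282 324  63  41 501] [ 0.7354 -0.1215] [ 0.7244 -0.1219] [ 0.6951 -0.123 ]
```

View pics/w2.png

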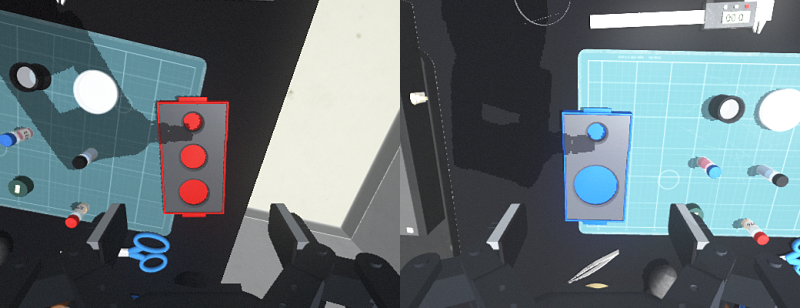

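View pics/ws.png

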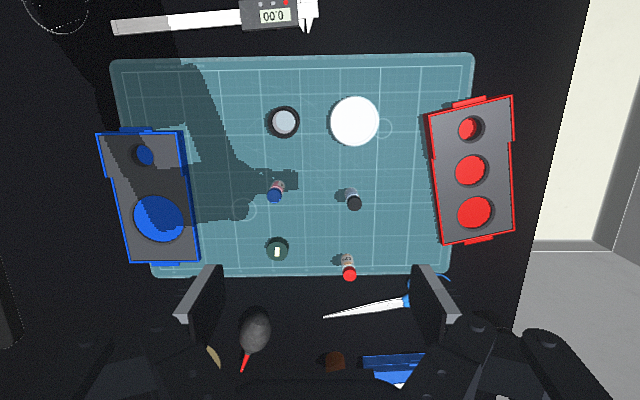

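The wrist pictures agree with the top view to within about 2 mm. The pockets and stock are all visible and nothing blocks the way down. I'll start with the dish, feeling for the mat first to learn how far the fingertips reach when open.

```bash
cat >> h.py <<'E'
TR=dict(well=(.449,.2778),puck=(.503,.291),loupe=(.563,.3055)); YR=.237
TB=dict(well=(.4837,-.1345),dish=(.573,-.131)); YB=.039
def feel(x,y,z0,zmin,f=3,step=.001):
    """lower in small steps until contact; returns TCP z"""
    manip.hold(.3); b=np.array(manip.get_contact_force()); z=z0
    while z>zmin:
        z-=step; manip.servo_line((x,y,z),rate=.03)
        if abs(np.array(manip.get_contact_force())-b)[2]>f: break
    return manip.get_position()[2],(np.array(manip.get_contact_force())-b)
E
python3 - <<'E'
from h import *
c=dict(np.load("ws.npz")); h=cv2.cvtColor(c["image"],cv2.COLOR_RGB2HSV)
m=np.zeros(h.shape[:2],np.uint8); w=h[232:268,258:298]; m[232:268,258:298]=(w[...,2]<75)
print("puck",[(ce,s,pt(c,ce,.014)[:2]) for ce,s,_ in comps(m,50)])
x,y=.440,.1345
manip.move_to((x,y,.12),ori(YB)); manip.command_gripper(.067)
print(manip.get_width())
manip.servo_line((x,y,.02)); print(feel(x,y,.02,.003)); print(manip.get_time())
cc=shot("wrist","dish1")
E
```

```text
puck [(array([278.2358, 241.1415]), array([266, 237,  23,  13, 106], dtype=int32), array([0.6029, 0.0354]))]
0.06660461179294799
(np.float64(0.01622440607123284), array([-0.0767,  0.3752,  3.8363]))
7.5917
```

View pics/dish1.png

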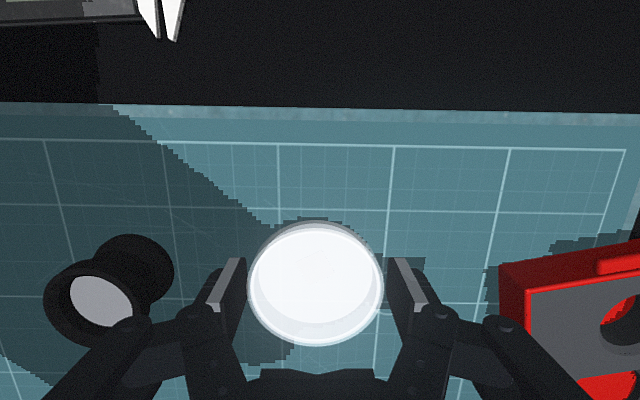

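Contact came at TCP z = 0.0162 with 66.6 mm opening, so the mat is about 2 mm thick. The close view shows the dish centred between the fingers, at columns 240 to 390. Next I'll grip it by its upper part and carry it over.

```bash
cat >> h.py <<'E'
def lift_carry(src,dst,psi,zsafe=.12):
    manip.servo_line((*src,zsafe),rate=.2); print("held w",manip.get_width(),"F",manip.get_grip_force())
    manip.move_to((*dst,zsafe),ori(psi))
E
python3 - <<'E'
from h import *
s=(.440,.1345); zg=.026
manip.servo_line((*s,zg),rate=.05); manip.command_gripper(.055,40); print(manip.get_width(),manip.get_grip_force())
lift_carry(s,TB["dish"],YB)
d=TB["dish"]
manip.servo_line((*d,.045),rate=.15); shot("wrist","dish2")
print(feel(*d,.032,.0255)); print(manip.get_time())
E
```

```text
0.05825957400534725 39.997243881225586
held w 0.05765542817383006 F 42.74326801300049
(np.float64(0.02865543472502046), array([-2.148 , -0.4919,  7.6301]))
12.375
```

View pics/dish2.png

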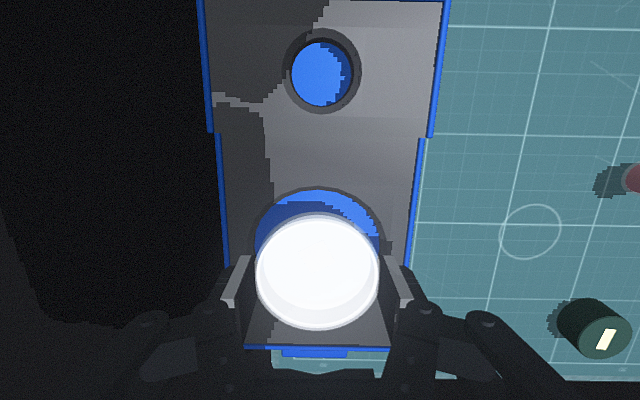

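The dish is held level over the pocket. Contact came 1.7 mm early with a push towards -x, so it may be on the chamfer. I'll compute the pocket centre from this close view.

```bash
python3 - <<'E'
from h import *
c=dict(np.load("dish2.npz")); M=masks(c)["blue"]; g=c["image"]
for ce,s,m in comps(M,300):
    cs,_=cv2.findContours(m.astype(np.uint8),0,2); k=max(cs,key=len); p=np.array([pt(c,u[0],.003)[:2] for u in k])
    print(ce,s,p.min(0),p.max(0))
    if s[2]>90: # arc of floor far from dish: top row edge
        for col in(290,318,346): r=np.where(m[:,col])[0].min(); print(col,r,"floor edge",pt(c,(col,r),.003),"foam edge(z.01)",pt(c,(col,r),.01))
w=masks(c)["white"]; w[:200]=0
for ce,s,_ in comps(w,2000): print("dish",ce,s,[pt(c,ce,z)[:2] for z in(.030,.035)])
print(px(c,(.573,-.131,.01)), manip.get_position())
E
```

```text
[212.4915 124.5873] [ 196    0   34  269 1878] [ 0.455  -0.1882] [ 0.5887 -0.1794]
[436.9672  61.5431] [ 386    0   66  138 1068] [ 0.4508 -0.1045] [ 0.5104 -0.0751]
[320.7491  73.7104] [ 291   42   60   65 3001] [ 0.4696 -0.1458] [ 0.4977 -0.118 ]
[413.7934 199.8003] [404 138  21 130 731] [ 0.511  -0.0817] [ 0.584  -0.0777]
[315.6234 212.1319] [ 255  190  124   66 2698] [ 0.54   -0.1648] [ 0.5797 -0.0959]
290 195 floor edge [ 0.5434 -0.1456  0.003 ] foam edge(z.01) [ 0.5412 -0.145   0.01  ]
318 190 floor edge [ 0.5401 -0.1309  0.003 ] foam edge(z.01) [ 0.538 -0.131  0.01 ]
346 197 floor edge [ 0.5434 -0.1159  0.003 ] foam edge(z.01) [ 0.5412 -0.1166  0.01  ]
[315.1113 349.8947] [ 243  343  148   15 1168] [ 0.6405 -0.1738] [ 0.6511 -0.0813]
290 345 floor edge [ 0.6421 -0.1443  0.003 ] foam edge(z.01) [ 0.6356 -0.1439  0.01  ]
318 346 floor edge [ 0.6422 -0.1268  0.003 ] foam edge(z.01) [ 0.6357 -0.1271  0.01  ]
346 347 floor edge [ 0.6423 -0.1091  0.003 ] foam edge(z.01) [ 0.6358 -0.1102  0.01  ]
dish [317.1215 273.257 ] [  256   215   123   116 11259] [array([ 0.5738, -0.13  ]), array([ 0.5707, -0.1302])]
[315.3484 252.234 ] [ 0.5731 -0.131   0.0287]
```

```bash
python3 - <<'E'
from h import *
d=TB["dish"]
manip.command_gripper(.067); manip.hold(.2); shot("wrist","dish3")
manip.servo_line((*d,.12),rate=.2); c=shot("wrist","dish4"); print(manip.get_time())
a=np.hstack([cv2.imread(f"pics/{n}.png")[0:400,120:520] for n in("dish3","dish4")]); cv2.imwrite("pics/d34.png",a)
E
```

```text
13.5417
```

View pics/d34.png

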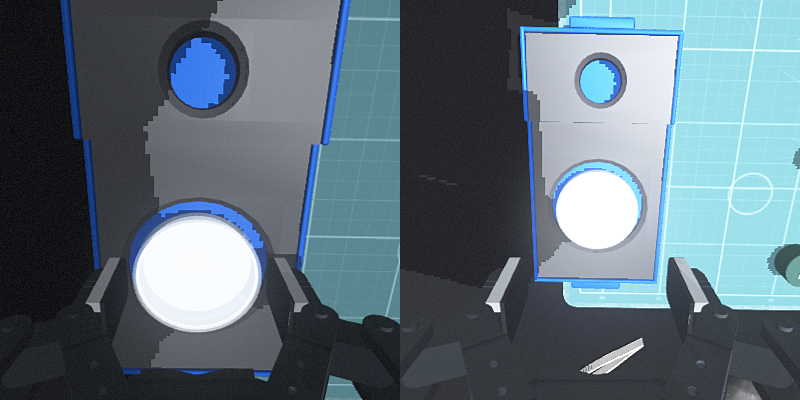

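```bash
python3 - <<'E'
from h import *
c=dict(np.load("dish4.npz")); w=masks(c)["white"]; w[:140]=0;w[270:]=0;w[:,:255]=0;w[:,380:]=0
for ce,s,m in comps(w,1000):
    cs,_=cv2.findContours(m.astype(np.uint8),0,2);k=max(cs,key=len)
    e=cv2.fitEllipse(k);print(e,s)
    for z in(.018,.022): 
        p=np.array([pt(c,u[0],z)[:2] for u in k]);print(z,pt(c,e[0],z),np.ptp(p,0))
g=c["image"].astype(int)
m=(g.sum(2)<330)&(g[...,2]-g[...,0]<25)
v=cv2.cvtColor(c["image"],cv2.COLOR_RGB2GRAY)
for col in(316,): print(v[150:270,col])
print(v[208,265:375])
E
```

```text
((316.8655700683594, 221.9570770263672), (104.52193450927734, 133.31320190429688), 179.98951721191406) [  260   140   120   130 12379]
0.018 [ 0.5818 -0.1302  0.018 ] [0.1032 0.0883]
0.022 [ 0.5801 -0.1302  0.022 ] [0.1014 0.0867]
[201 203 200 200 198 204 202 204 199 142 135 129 204 204 204 204 205 212
 136 167 228 230 255 255 255 255 255 255 255 255 255 255 255 255 255 255
 255 255 255 255 255 255 255 255 255 255 255 255 255 255 255 255 255 255
 255 255 255 255 255 255 255 255 255 255 255 255 255 255 255 255 255 255
 255 255 255 255 255 255 255 255 255 255 255 255 255 255 255 255 255 255
 255 255 255 255 255 255 255 255 252 177 168 165 169 183 183 188 186 187
 181 180 184 183 183 178 179 179 179 180 177 180]
[120 114 115 115 113 115 116  99 125 124 138 241 253 255 255 255 255 255
 255 255 255 255 255 255 255 255 255 255 255 255 255 255 255 255 255 255
 255 255 255 255 255 255 255 255 255 255 255 255 255 255 255 255 255 255
 255 255 255 255 255 255 255 255 255 255 255 255 255 255 255 255 255 255
 255 255 255 255 255 255 255 255 255 255 255 255 255 255 255 255 255 255
 255 255 250 207 197 208 157 119 148 154 151 145 179 206 206 207 201 205
 204 205]
```

```bash
python3 - <<'E'
from h import *
c=dict(np.load("dish4.npz"))
for z in(.018,.020,.022,.026):
    a,b,f,n=pt(c,(275.5,208),z),pt(c,(357.5,208),z),pt(c,(316,248.7),z),pt(c,(316,171),z)
    print(z,"width",b[1]-a[1],(a[1]+b[1])/2,"far",f[0],"near",n[0],(f-n)[0])
print("outer chamfer near/far at z=.01",pt(c,(316,158.7),.01),pt(c,(316,253.5),.01), "sides",pt(c,(271.5,208),.01),pt(c,(365,208),.01))
E
```

```text
0.018 width 0.05994701675121193 -0.13086002905034583 far 0.6038074919202074 near 0.5431033403282512 0.06070415159195619
0.02 width 0.05940734618142107 -0.1308866493782194 far 0.6027900443475824 near 0.542632379400896 0.060157664946686396
0.022 width 0.05886767561163021 -0.13091326970609296 far 0.6017725967749574 near 0.5421614184735408 0.0596111783014166
0.026 width 0.05778833447204851 -0.1309665103618401 far 0.5997377016297074 near 0.5412194966188304 0.05851820501087701
outer chamfer near/far at z=.01 [ 0.5359 -0.1325  0.01  ] [ 0.6121 -0.1297  0.01  ] sides [ 0.5749 -0.1648  0.01  ] [ 0.5722 -0.094   0.01  ]
```

The dish measures 60 mm wide at z = 18 mm, so it's fully down. It's centred at (0.5735, -0.131) in the pocket. Next is the blue vial.

```bash
cat >> h.py <<'E'
def pick(s,psi,zg,w0,wc,f,name):
    manip.move_to((*s,.12),ori(psi)); manip.command_gripper(w0)
    manip.servo_line((*s,zg+.03),rate=.2); shot("wrist",name); manip.servo_line((*s,zg),rate=.1)
    manip.command_gripper(wc,f); print("w",manip.get_width(),"F",manip.get_grip_force(),"pos",manip.get_position())
def place(d,zg,wopen,name,low=-.001):
    manip.servo_line((*d,zg+.03),rate=.2); shot("wrist",name+"a")
    manip.servo_line((*d,zg+.007),rate=.1)
    print("feel",feel(*d,zg+.007,zg+low),"zg",zg,"w",manip.get_width())
def release(d,wopen,name,z=.12):
    manip.command_gripper(wopen); manip.hold(.2)
    manip.servo_line((*d,z),rate=.2); shot("wrist",name+"b"); print("t",manip.get_time())
E
python3 - <<'E'
from h import *
s=(.5255,.037)
pick(s,YB,.0415,.045,.010,30,"vb")
lift_carry(s,TB["well"],YB,.13)
place(TB["well"],.0415,.04,"vb")
shot("wrist","vbc"); print(manip.get_time())
a=np.hstack([cv2.imread(f"pics/{n}.png")[100:400,120:520] for n in("vb","vba")]);b=cv2.imread("pics/vbc.png")[100:400,120:520]
cv2.imwrite("pics/v1.png",np.vstack([a,np.hstack([b,b*0])]))
E
```

```text
w 0.016710450882013752 F 29.582512378692627 pos [0.526  0.037  0.0421]
held w 0.017217904032595228 F 29.437939524650574
feel (np.float64(0.044014203925720766), array([-1.2217, -0.4738,  8.1586])) zg 0.0415 w 0.01678551077956041
19.6667
```

View pics/v1.png

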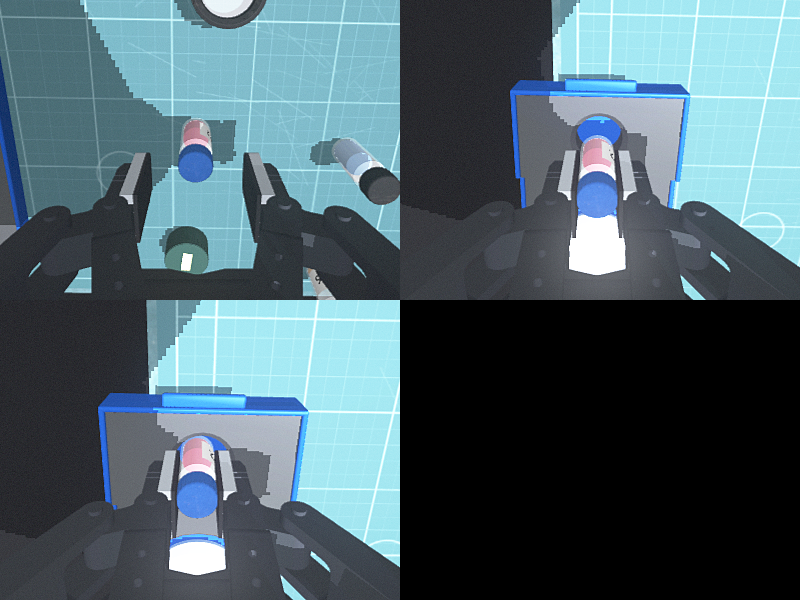

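The vial is in the well, and contact came at the same floor offset (2.5 mm) as for the dish. I'll release it and do the loupe next.

```bash
python3 - <<'E'
from h import *
release(TB["well"],.04,"vb",.13)
s=(.440,.0487)
pick(s,YR,.033,.06,.028,40,"lo")
lift_carry(s,TR["loupe"],YR,.13)
place(TR["loupe"],.033,.05,"lo")
shot("wrist","loc"); print(manip.get_time())
a=np.vstack([np.hstack([cv2.imread(f"pics/{n}.png")[100:400,120:520] for n in q]) for q in(("vbb","lo"),("loa","loc"))])
cv2.imwrite("pics/v2.png",a)
E
```

```text
t 20.85
w 0.035882208716928064 F 39.32724058628082 pos [0.4405 0.0488 0.0339]
held w 0.03562610864919303 F 39.93797242641449
feel (np.float64(0.035847379678312134), array([-0.9539, -0.9245,  6.7958])) zg 0.033 w 0.035349959791006566
27.475
```

View pics/v2.png

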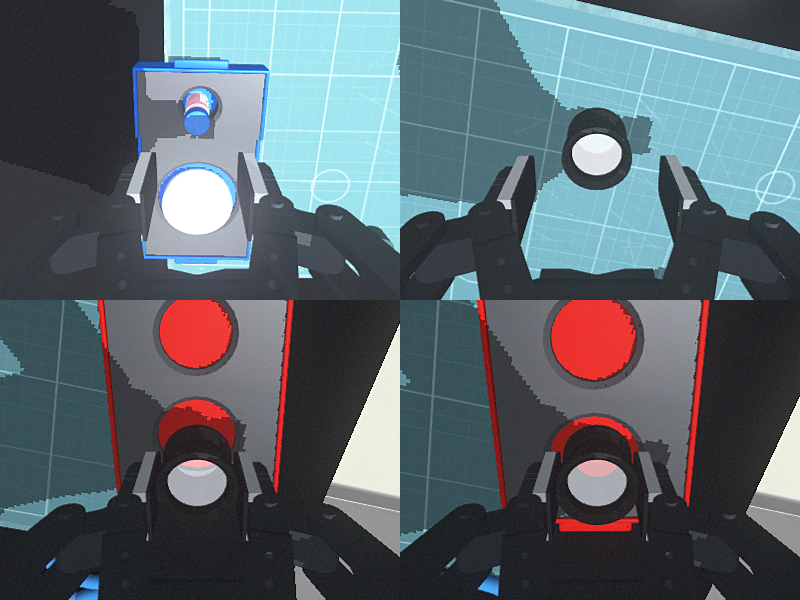

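The blue vial stands in its well. The loupe is in its pocket, with contact at floor height (+1.9 mm). I'll release it, then do the puck after refining its position from the "vb" picture.

```bash
python3 - <<'E'
from h import *
c=dict(np.load("vb.npz")); w=masks(c)["white"]; w[:335]=0; w[:,:290]=0; w[:,330:]=0
for ce,s,_ in comps(w,40): print("section",ce,s,pt(c,ce,.0185))
release(TR["loupe"],.05,"lo",.13)
manip.move_to((.60,.034,.13),ori(YR)); manip.command_gripper(.055); manip.hold(.1); c=shot("wrist","pu0")
w=masks(c)["white"]; u=px(c,(.6145,.034,.0185)).astype(int); print(u)
w[:u[1]-25]=0;w[u[1]+25:]=0;w[:,:u[0]-25]=0;w[:,u[0]+25:]=0
for ce,s,_ in comps(w,10): print("section2",ce,s,pt(c,ce,.0185))
a=np.hstack([cv2.imread(f"pics/{n}.png")[50:400,120:520] for n in("lob","pu0")])
cv2.imwrite("pics/v3.png",a); print(manip.get_time())
E
```

```text
section [306.012  361.5301] [301 353  12  18 166] [0.6165 0.0332 0.0185]
t 28.6417
[311 222]
section2 [309.4789 225.2183] [303 216  13  19 142] [0.617  0.0334 0.0185]
30.0833
```

View pics/v3.png

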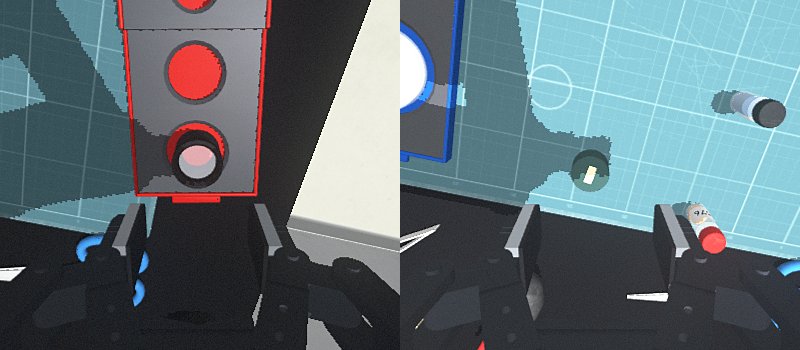

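The loupe sits upright in its pocket. The puck's specimen section is at (0.617, 0.0334). Picking the puck.

```bash
python3 - <<'E'
from h import *
s=(.6165,.0334)
pick(s,YR,.030,.055,.022,40,"pu")
lift_carry(s,TR["puck"],YR,.13)
place(TR["puck"],.030,.045,"pu")
release(TR["puck"],.043,"pu",.13)
a=np.vstack([np.hstack([cv2.imread(f"pics/{n}.png")[100:400,120:520] for n in q]) for q in(("pu","pua"),("pub","pub"))])
cv2.imwrite("pics/v4.png",a)
E
```

```text
w 0.027312696433757597 F 39.56593327005976 pos [0.6169 0.0335 0.0307]
held w 0.027671003644822598 F 39.42274635279318
feel (np.float64(0.03264072058857381), array([-1.8746, -0.2213,  7.703 ])) zg 0.03 w 0.027784374293939526
t 37.275
```

View pics/v4.png

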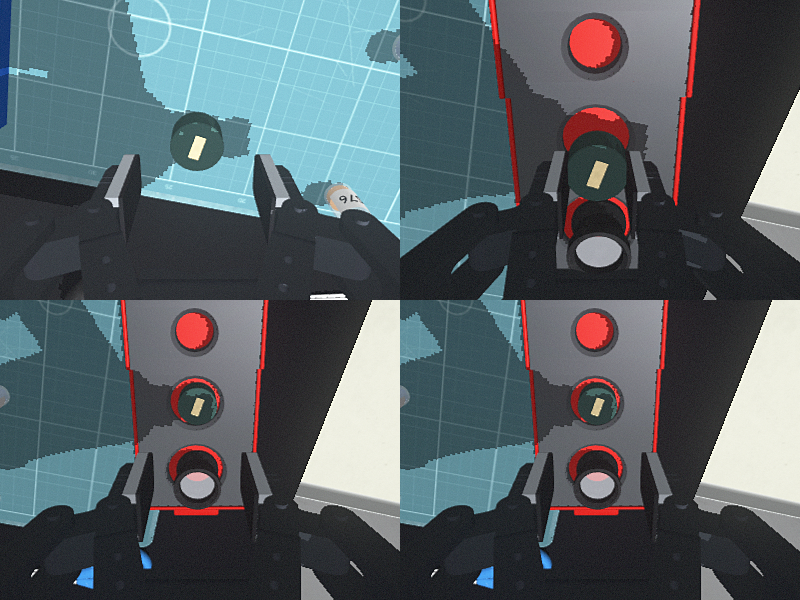

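The puck is down, with the same +1.9 mm contact as the others. The red vial is last.

```bash
python3 - <<'E'
from h import *
s=(.6335,.1315)
pick(s,YR,.0415,.045,.010,30,"vr")
lift_carry(s,TR["well"],YR,.13)
place(TR["well"],.0415,.04,"vr")
release(TR["well"],.04,"vr",.13)
manip.move_to((.44,.275,.25),ori(YR)); manip.hold(.2); shot("wrist","fr")
manip.move_to((.43,-.03,.27),ori(YB)); manip.hold(.2); shot("wrist","fb"); shot("top","ft"); print(manip.get_time())
a=np.vstack([np.hstack([cv2.imread(f"pics/{n}.png")[y:y+300,120:520] for n,y in q]) for q in((("vr",100),("vra",100)),(("fr",70),("fb",70)))])
cv2.imwrite("pics/v5.png",a)
t=dict(np.load("ft.npz"));v=cv2.cvtColor(t["image"],cv2.COLOR_RGB2GRAY)
m=np.zeros(v.shape,bool);m[180:212,290:320]=v[180:212,290:320]<75
for ce,s_,_ in comps(m): print("black vial px",ce,s_)
E
```

```text
w 0.01717771210459482 F 29.280273020267487 pos [0.6338 0.1316 0.042 ]
held w 0.016799286221582586 F 29.2492738366127
feel (np.float64(0.043849306296979404), array([-1.1107, -0.9827,  4.628 ])) zg 0.0415 w 0.016972577573835496
t 44.7083
46.975
black vial px [307.7901 195.963 ] [302 192  14   9  81]
```

View pics/v5.png

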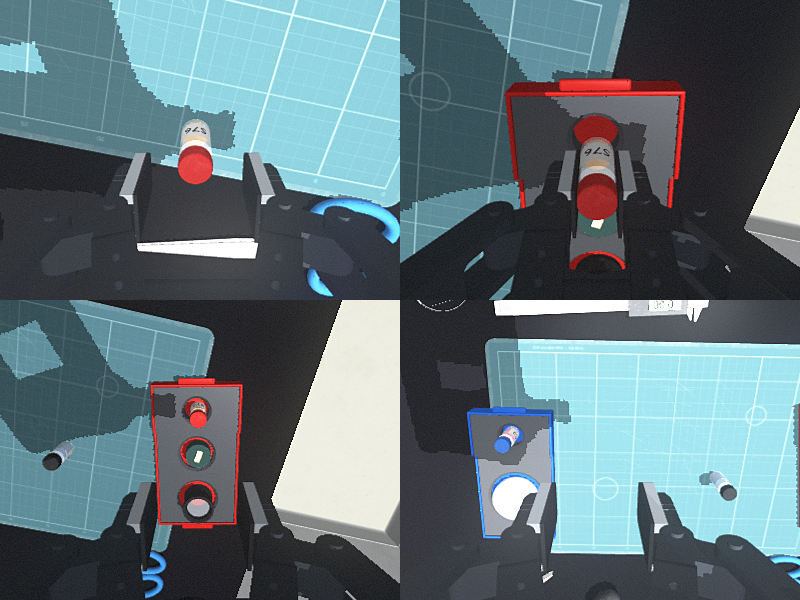

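All five items are in place, and the black vial is still at its starting pixel position. I'll do one numeric check of the centres and then hand in.

```bash
python3 - <<'E'
from h import *
def tray(p,d,psi,x0):
    v=np.array(p[:2])-d; return np.array([np.cos(psi)*v[0]+np.sin(psi)*v[1]+x0,-np.sin(psi)*v[0]+np.cos(psi)*v[1]])
for n,k,T,psi,x0,zs in(("fr","red",TR["puck"],YR,-.006,.050),("fb","blue",TB["dish"],YB,.028,.050),("fr","white",TR["puck"],YR,-.006,.021),("fr","white",TR["puck"],YR,-.006,.033)):
    c=dict(np.load(n+".npz"))
    for ce,s,_ in comps(masks(c)[k],50):
        q=tray(pt(c,ce,zs),T,psi,x0)
        if abs(q[0])<.09 and abs(q[1])<.03: print(n,k,zs,s,q)
print([round(float(v),4) for v in manip.get_contact_force()])
E
```

```text
fr red 0.05 [ 270  148   93  151 1627] [-0.038   0.0007]
fr red 0.05 [305 168  24  30 382] [-0.0663 -0.0014]
fr red 0.05 [301 208  32  27 178] [-0.0284 -0.0058]
fr red 0.05 [299 251  37  24 227] [ 0.0218 -0.003 ]
fb blue 0.05 [223 195  20  18  82] [-0.0763  0.0167]
fb blue 0.05 [214 207  17  16 211] [-0.0619  0.0013]
fb blue 0.05 [212 245  29  20  72] [-0.0156 -0.0034]
fr white 0.021 [314 221   8  11  56] [-0.0068  0.    ]
fr white 0.021 [307 272  22  14 219] [0.0635 0.    ]
fr white 0.033 [314 221   8  11  56] [-0.0119  0.    ]
fr white 0.033 [307 272  22  14 219] [0.056 0.   ]
[1.1974, -0.5674, 0.0454]
```

```bash
python3 -c "
from rig import manip
print(manip.sign_off(), manip.get_time())"
```

```text
the job is handed in; nothing more can be done
the job is handed in; nothing more can be done
```

I handed the job in at about 47 s: all five items are released upright in their pockets and the black-capped vial is where it started. The red vial's centre is the one I couldn't measure cleanly, and the sign-off returned no verdict.

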